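# Set an inlay tile for marking by its edges

## Robot

A 6-joint arm with a two-finger parallel gripper is mounted at the origin on the work surface. World frame = base frame: x ahead of the robot, y to its left, z up, the work surface at z = 0. Lengths are in m, angles in rad, forces in N, time in s.
With the tool pointing down it reaches from about 0.325 to 0.9 m from the base axis. Payload 6.1 kg.
Tool frame: the origin (TCP) lies midway between the tips of the shut fingers; the grasp point (between the pads) lies 19 mm behind it; x points along the fingers, y is the direction in which the jaws open and shut, and the axes are right-handed (so a half turn about x gives the same grasp; the last joint's range is limited). The gripper opens to 85 mm and grips with 20 to 120 N. Pads are 22 mm wide; open, the fingers measure 114 mm over their backs; the gripper's body (76 mm by 85 mm) begins 54 mm behind the grasp point. The pads swing forward as they close: fully open they stand 13 mm farther back than shut.
Start: joints at [-1.444, 0.22, 1.526, -0, 1.395, -0.126], TCP at [0.156, -0.605, 0.231] pointing down, gripper open.
Joint ranges: [-2.98, 2.98], [-0.91, 2.08], [0.09, 2.57], [-1.24, 4.39], [0.2, 2.65], [-2.68, 2.68]. Speed limits (rad/s): [2.57, 2.57, 3.01, 3.14, 3.14, 3.14].

## Interface

Orientations are given as [roll, pitch, yaw] about the fixed x, y, z axes, in that order (R = Rz(yaw) Ry(pitch) Rx(roll)).
In Python, from plant import movep, move_l, set_joints, gripper_to, hold, inverse_kinematics, observe, get_image, get_calibration, Unreachable, job_done gives the robot as it stands. Calls block until the motion is done:
- movep(position, orientation): joint-space move of the TCP to a pose.
- move_l(position, feed=0.15, rotation=None, max_force=None): straight line of the TCP; rotation=None keeps the orientation; feed is the mean speed in m/s. With max_force (N) it stops when the force on the tool has changed by that much, and returns True; else False.
- set_joints(angles): joint-space move.
- gripper_to(opening, f_grip=None): finger opening in m; f_grip is the grip in N (None keeps the last); returns when the fingers have stopped.
- hold(seconds).
- inverse_kinematics(position, orientation): joint angles nearest the present ones, or None.
- observe(): the state.
- get_image(name): name is "scene" or "top" or "wrist"; returns (picture, depth): 480x640x3 uint8, red, green, blue; 480x640 float32, m along the optical axis (not along the pixel's ray), 0 where there is no reading.
- get_calibration(name): a dict with "intrinsics" (3x3 intrinsics, pixels), "world_from_camera" (4x4, takes a point from camera to world coordinates). Camera axes: x right, y down, z forward; pixel columns grow to the right and rows downward; lengths in m; the calibration is good to about 2 mm. A picture is of the moment at which its call begins: read the wrist's pose just before it. get_calibration takes no time and is no camera call; for the wrist camera it gives the pose at the moment of the call.
A pose or a line that the arm cannot do raises Unreachable and nothing moves.
- job_done(): hands the job in, once; it reports no verdict.
The state is a dict: "time_s": time; "q": joint angles; "joint_velocities": joint speeds; "joint_torque": joint torques, N m; "eef_pos": TCP position; "tcp_rot": TCP orientation; "ft_force": force on the tool from outside, world axes, zero at the start; "torque": the same for the moment, N m; "opening": finger opening in m.
Only numpy, scipy, OpenCV 4.12 (cv2) and the standard library are available. Lean on these libraries where they do the work, as an engineer would, in place of code of your own. Each camera call takes 0.05 s, during which the arm holds its last target. There are 200 camera calls.

## Task

Take the slate tile with the polished amber face off the drying rack, holding it by its edges only (nothing may touch the amber face), and set it down, not drop it, face up on the white marking board with one long edge flush against the blue fence; let go of it there. Then lay the steel straightedge flat on the board with its plain working edge flush along the tile's other long edge, covering all of that edge and with the yellow rib on the far side from the tile. Leave the other things where they are.

Things in the scene. Friction and masses are not known exactly. Their poses are not given: they have to be found in the camera images.
- tile: The task's tile: dark slate base 46 (x) x 60 (y, long edges) x 8 (z) mm, raised amber face on top, about 80 g. Origin: centre of the underside. It lies face up on two rails of the rack, underside 24 mm above the table, its short edges overhanging the rails by 12 mm. Pinch it by the slate of these short edges, 60 mm apart along its y. Its axes are within 0.6 rad of the world's.
- tile_face: The amber polished face, banded, 38 (x) x 52 (y) x 2 (z) mm, fixed centrally on the tile's slate base and so set back 4 mm from all its edges. Origin: centre of its underside, 8 mm above the tile's underside; its top is 10 mm above the tile's underside. Nothing may touch it.
- rack: Fixed grey drying rack, base plate 175 (x) x 120 (y) x 6 (z) mm with two places 84 mm apart along its x, each with two black rubber rails 36 mm long (along y), 8 mm wide, tops at z = 24 mm. Origin: centre of its underside, on the table. One place holds the amber tile, the other the green one.
- board: Fixed white marking board 150 (x) x 220 (y) x 12 (z) mm, on the table; origin: centre of its underside. A blue fence 12 mm wide, 200 mm long (along y) and 10 mm high above the board's top stands along its +x side (away from the robot).
- fence (a point): Middle of the foot of the fence's inner face (the face towards the robot), at the board's top surface: board x = +60, y = 0, z = 12 mm. Axes as the board's: x points into the fence, y along it. The board's free top reaches from the fence 135 mm towards -x.
- straightedge: Loose steel bar 30 (x) x 150 (y) x 10 (z) mm, about 300 g; origin: centre of its underside. A yellow grip rib 10 mm thick (x -15 to -5 mm), 70 mm long (y -35 to 35), stands on it up to z = 45 mm; pinch the rib across its 10 mm. The plain side x = +15 mm is the working edge. It lies on the table between rack and board, pointing roughly away from the robot.
- edge (a point): Middle of the straightedge's working edge, at its underside (straightedge x = +15, y = 0, z = 0 mm); axes as the straightedge's: +x points out of the working edge.
- spare: Another tile of the same size but with a green face, in the rack's other place. Bystander. Origin: centre of its underside.
- bottle: White bottle with black cap, 44 mm diameter, 100 mm tall, standing. Bystander. Origin: centre of its underside.
- jar: White polish jar with red cap, 60 mm diameter, 50 mm tall, standing. Bystander. Origin: centre of its underside.
- tub: Open white tub 100 x 150 x 45 mm. Bystander. Origin: centre of its underside.
- screwdriver: Screwdriver with red handle, 160 mm long, lying across in front of the robot. Bystander.
- whetstone: Red-brown sharpening stone 50 x 150 x 25 mm. Bystander. Origin: centre of its underside.
Mind the look-alikes: they are no part of the job. Of the things that look like the straightedge, take the one that is nearest to the robot's base at the start. What is shaped like the tile but purple is not meant.

How it is judged:
By the outcome, as a careful person would: the job done as asked, in the order asked, and still so for the second after the job is handed in, with the robot touching nothing.
It also fails if it takes over 67 s, if anything falls off the work surface, if the arm or the gripper's body presses on something with over 40 N, if the wrist force passes 120 N, or if a joint passes its speed limit or range.

## Working session

There is one attempt and no reset: what is moved stays moved. The work goes in short steps, each a Python script; the robot and the scene stay as the last script left them, time stands still between calls to the robot, and variables do not carry over. Pictures are saved under pics/ and viewed, about 8 in all and at most 12, crops included, and the job is handed in when it is done.

```bash
ls; mkdir -p pics; python3 - <<'E'
from plant import *
import cv2,numpy as np,pickle
d={}
for n in("top","scene"):
    im,dp=get_image(n);c=get_calibration(n);d[n]=(im,dp,c)
    cv2.imwrite(f"pics/{n}0.png",im[:,:,::-1]);print(n,c)
pickle.dump(d,open("d0.pkl","wb"));print(observe())
E
```

```text
pics
top {'intrinsics': array([[493.17855937,   0.        , 336.20961227],
       [  0.        , 493.17855937, 246.13288574],
       [  0.        ,   0.        ,   1.        ]]), 'world_from_camera': array([[ 6.19344899e-04, -9.91782739e-01,  1.27932073e-01,
         4.41777121e-01],
       [-9.99973905e-01,  3.06559171e-04,  7.21764927e-03,
        -7.62637235e-02],
       [-7.19755871e-03, -1.27933205e-01, -9.91756669e-01,
         1.12924523e+00],
       [ 0.00000000e+00,  0.00000000e+00,  0.00000000e+00,
         1.00000000e+00]])}
scene {'intrinsics': array([[610.31524741,   0.        , 317.11223824],
       [  0.        , 610.31524741, 247.95973342],
       [  0.        ,   0.        ,   1.        ]]), 'world_from_camera': array([[ 0.43367096,  0.73539794, -0.52069124,  1.18254324],
       [ 0.90101499, -0.34745213,  0.25970948, -0.37184787],
       [ 0.01007454, -0.58177907, -0.81328447,  0.98472659],
       [ 0.        ,  0.        ,  0.        ,  1.        ]])}
{'time_s': 0.1, 'q': array([-1.44409248e+00,  2.21159023e-01,  1.52754021e+00,  3.75584546e-05,
        1.39472588e+00, -1.26114481e-01]), 'joint_velocities': array([ 0.00048266, -0.00236918, -0.00303881, -0.00093525, -0.00205553,
       -0.00175234]), 'joint_torque': array([ 1.23085214e-03, -4.98244107e+01, -3.90547442e+01, -2.10559001e-04,
        5.62125002e-03,  1.95541094e-05]), 'eef_pos': array([ 0.15626025, -0.60456   ,  0.23027834]), 'tcp_rot': array([-1.71708077,  1.56896349,  1.6773236 ]), 'ft_force': array([-0.13862363,  0.23148419,  0.43259847]), 'torque': array([0.0278538 , 0.00668669, 0.03538212]), 'opening': 0.08508375014610554}
```

View pics/top0.png

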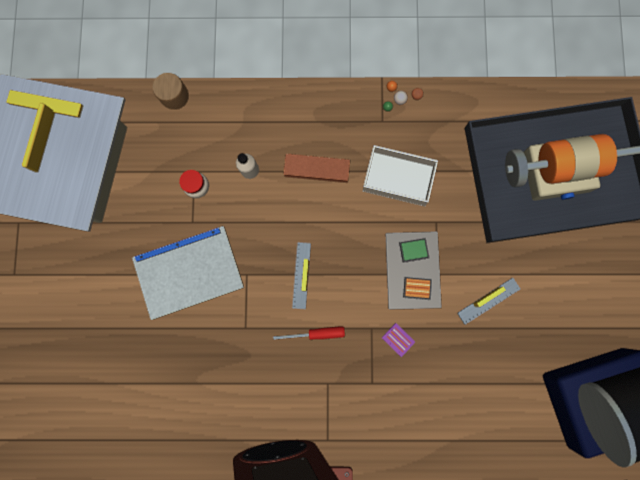

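The top view shows the amber tile at (418,289) and the green spare at (414,250). The nearer straightedge is at (302,275) with its rib on the right, and the board is at (188,272) with its fence on the upper edge. Next I'll take coarse poses, then wrist close-ups.

```bash
cat > h.py <<'E'
import numpy as np,cv2
from plant import *
def ray(c,uv,z):
    uv=np.atleast_2d(np.asarray(uv,float));K,T=c["intrinsics"],c["world_from_camera"]
    d=np.c_[uv,np.ones(len(uv))]@np.linalg.inv(K).T@T[:3,:3].T
    o=T[:3,3];return o+d*((z-o[2])/d[:,2])[:,None]
def proj(c,P):
    T=np.linalg.inv(c["world_from_camera"]);p=np.atleast_2d(P)@T[:3,:3].T+T[:3,3]
    q=p@c["intrinsics"].T;return q[:,:2]/q[:,2:]
def rect(P):
    "min area rectangle of world points -> centre, sizes, yaw of the long side"
    (c,(w,h),a)=cv2.minAreaRect((P[:,:2]*1000).astype(np.float32))
    if w>h: w,h,a=h,w,a+90
    return np.array(c)/1000,w,h,(a+90)%180   # h: long side, its direction in degrees
def blob(c,mask,z,box=None):
    m=mask.astype(np.uint8)
    if box: k=np.zeros_like(m);k[box[1]:box[3],box[0]:box[2]]=1;m=m*k
    n,l,s,_=cv2.connectedComponentsWithStats(m)
    i=1+np.argmax(s[1:,4]);v,u=np.nonzero(l==i)
    return rect(ray(c,np.c_[u,v],z))+(s[i,4],)
def pose(q):  # tool down with tool y at world yaw q
    # x_tool=(0,0,-1), y_tool=(cos,sin,0), z_tool = x cross y
    from scipy.spatial.transform import Rotation as R
    y=np.array([np.cos(q),np.sin(q),0]);x=np.array([0,0,-1.]);z=np.cross(x,y)
    import warnings;warnings.simplefilter("ignore")
    r=R.from_matrix(np.c_[x,y,z]).as_euler("xyz");return list(r)
E
python3 - <<'E'
from h import *
import pickle
d=pickle.load(open("d0.pkl","rb"));im,dp,c=d["top"]
h=cv2.cvtColor(im,cv2.COLOR_RGB2HSV);H,S,V=[h[:,:,i].astype(int) for i in range(3)]
print("amber",blob(c,(H<20)&(S>130)&(V>120),.034,(400,275,435,302)))
print("fence",blob(c,(H>100)&(H<125)&(S>120),.022,(130,220,230,270)))
print("board",blob(c,(S<45)&(V>120),.012,(125,220,250,325)))
print("rib",blob(c,(H>20)&(H<35)&(S>150),.045,(290,235,320,315)))
print("bar",blob(c,(S<70)&(V>70),.01,(285,235,320,315)))
print("spare",blob(c,(H>45)&(H<80)&(S>80),.034,(390,230,440,270)))
T=np.array(c["world_from_camera"]);
import itertools
for u,v in[(188,272),(302,300),(418,289),(270,300)]:
    p=T[:3,:3]@(np.linalg.inv(c["intrinsics"])@[u,v,1]*dp[v,u])+T[:3,3];print(p.round(4))
wc=get_calibration("wrist");o=observe()
print(wc["intrinsics"][0],wc["world_from_camera"],o["eef_pos"],o["tcp_rot"])
print(pose(0),observe()["tcp_rot"])
from scipy.spatial.transform import Rotation as R
print(R.from_euler("xyz",o["tcp_rot"]).as_matrix())
for p,y in[((.5,.27,.3),0.3),((.45,-.02,.3),1.5),((.42,-.26,.3),1.4)]:
  for k in(0,np.pi,-np.pi/2,np.pi/2): print(p,y+k,inverse_kinematics(list(p),pose(y+k)))
E
```

```text
amber (array([ 0.47631601, -0.24667821]), 11.526659965515137, 52.78517532348633, 85.25980377197266, np.int32(125))
fence (array([0.58909363, 0.29242859]), 12.29686164855957, 198.4059600830078, 109.4417495727539, np.int32(452))
board (array([0.52683789, 0.27104752]), 150.65895080566406, 220.4144287109375, 109.46220207214355, np.int32(5841))
rib (array([5.18734497e-01, 1.95621490e-04]), 9.491747856140137, 64.458251953125, 176.13113403320312, np.int32(107))
bar (array([0.52022516, 0.01193139]), 32.69855499267578, 152.1612548828125, 175.8997802734375, np.int32(755))
spare (array([ 0.57527795, -0.24214357]), 37.99905014038086, 52.0682487487793, 99.48244667053223, np.int32(397))
[0.5264 0.2676 0.0161]
[0.4635 0.009  0.0106]
[ 0.4874 -0.2492  0.0347]
[0.4637 0.0823 0.0031]
[334.6733318    0.         325.11483432] [[ 0.24989312 -0.92722972 -0.27892379  0.22762192]
 [-0.96826996 -0.24007028 -0.06942294 -0.58600815]
 [-0.0025903   0.28742184 -0.95780059  0.37314487]
 [ 0.          0.          0.          1.        ]] [ 0.15626025 -0.60456     0.23027834] [-1.71708077  1.56896349  1.6773236 ]
[
[... 803 characters left out ...]
.45, -0.02, 0.3) 4.641592653589793 [-0.21980749 -0.24885876  1.8630678   0.          1.52738361  1.42178516]
(0.45, -0.02, 0.3) -0.07079632679489656 [-0.21980749 -0.24885876  1.8630678   0.          1.52738361 -0.14901117]
(0.45, -0.02, 0.3) 3.0707963267948966 None
(0.42, -0.26, 0.3) 1.4 [-0.71410779 -0.13630163  1.76679358  0.          1.51110071 -2.11410779]
(0.42, -0.26, 0.3) 4.5415926535897935 [-0.71410779 -0.13630163  1.76679358  0.          1.51110071  1.02748486]
(0.42, -0.26, 0.3) -0.17079632679489665 [-0.71410779 -0.13630163  1.76679358  0.          1.51110071 -0.54331146]
(0.42, -0.26, 0.3) 2.9707963267948965 [-0.71410779 -0.13630163  1.76679358  0.          1.51110071  2.59828119]
```

```bash
python3 - <<'E'
from h import *
import pickle
R=np.radians
def snap(n):
    c=get_calibration("wrist");im,dp=get_image("wrist");cv2.imwrite(f"pics/{n}.png",im[:,:,::-1]);pickle.dump((im,dp,c),open(n+".pkl","wb"))
gripper_to(.062)
movep([.455,-.248,.17],pose(R(-94.7)));hold(.2);snap("w_rack")
movep([.48,-.095,.06],pose(R(-94)));hold(.3);print(observe()["ft_force"])
print(move_l([.48,-.095,-.02],feed=.03,max_force=4));o=observe();print(o["eef_pos"],o["ft_force"],o["opening"])
move_l([.48,-.095,.17],feed=.2)
movep([.47,.0,.17],pose(R(-94)));hold(.2);snap("w_bar")
movep([.50,.25,.17],pose(R(-70.55)));hold(.2);snap("w_board")
print(observe()["time_s"])
a=[cv2.imread(f"pics/{n}.png") for n in("w_rack","w_bar","w_board")]
b=np.vstack([np.hstack(a[:2]),np.hstack([a[2],a[2]*0])]);cv2.imwrite("pics/m1.png",cv2.resize(b,(800,600),interpolation=cv2.INTER_AREA))
E
```

```text
[ 0.62848438 -1.14899648  0.07557891]
True
[ 0.4799651  -0.09499008 -0.00553957] [-0.04401956 -0.80427499  6.24651932] 0.06213028353288177
8.4333
```

View pics/m1.png

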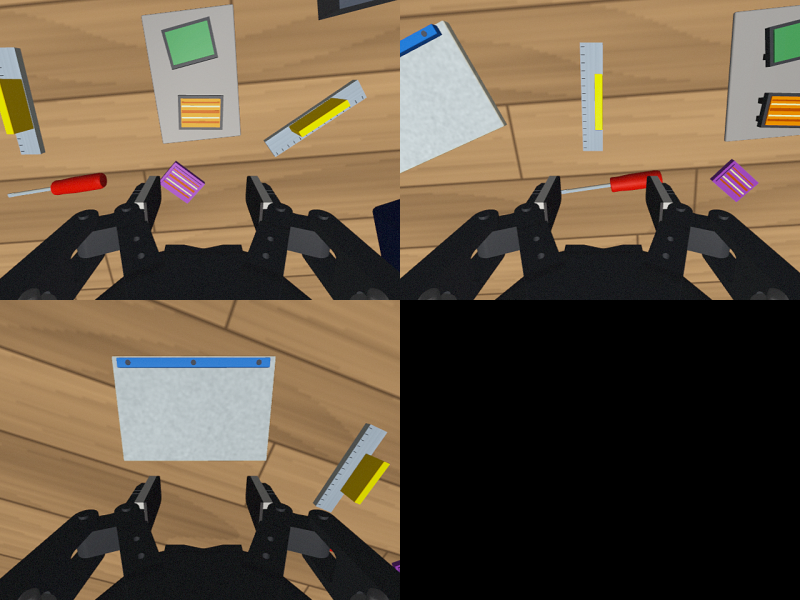

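The wrist views (half scale) show the amber tile at (200,112), the bar at (591,97) and the board at (195,410), with its fence parallel to the jaws. The fingertip touch on the table gave tips 5.5 mm above the TCP at 62 mm opening. Now I'll get refined numbers.

```bash
python3 - <<'E'
from h import *
import pickle
def ld(n):
    im,dp,c=pickle.load(open(n+".pkl","rb"));h=cv2.cvtColor(im,cv2.COLOR_RGB2HSV).astype(int);return im,dp,c,h[...,0],h[...,1],h[...,2]
im,dp,c,H,S,V=ld("w_rack")
k=cv2.GaussianBlur(im,(7,7),0);hh=cv2.cvtColor(k,cv2.COLOR_RGB2HSV).astype(int)
m=((H<28)&(S>60)&(V>110)).astype(np.uint8);m=cv2.morphologyEx(m,cv2.MORPH_CLOSE,np.ones((5,5)))
print("amber",blob(c,m,.034,(275,175,370,275)))
print("slate",blob(c,(V<115)|((S>60)&(H<28)),.032,(275,175,370,275)))
print("depth amber",dp[112*2,400//1-0] if 0 else dp[224,400])
im,dp,c,H,S,V=ld("w_bar")
bx=(350,70,430,310)
print("rib",blob(c,(H>24)&(H<35)&(S>200)&(V>180),.045,bx))
print("bar",blob(c,((S<70)&(V>80))|((H>24)&(H<35)&(S>150)),.01,bx))
im,dp,c,H,S,V=ld("w_board")
bx=(200,100,460,340)
print("fence",blob(c,(H>95)&(H<125)&(S>120),.022,bx))
print("board",blob(c,((S<50)&(V>100)),.012,bx))
for n in("w_rack","w_bar","w_board"):
    im,dp,c,*_=ld(n);T=c["world_from_camera"]
    for u,v in{"w_rack":[(400,224),(310,220),(370,150)],"w_bar":[(375,200),(383,200),(395,200)],"w_board":[(390,200),(320,128),(480,200)]}[n]:
        p=T[:3,:3]@(np.linalg.inv(c["intrinsics"])@[u,v,1]*dp[v,u])+T[:3,3];print(n,u,v,p.round(4),im[v,u])
E
```

```text
amber (array([ 0.43058035, -0.24338156]), 51.374855041503906, 84.58380889892578, 85.24496459960938, np.int32(4582))
slate (array([ 0.42988217, -0.24328125]), 51.74321746826172, 85.2325668334961, 85.24480438232422, np.int32(4656))
depth amber 0.32515696Traceback (most recent call last):
  File "<stdin>", line 13, in <module>
  File "h.py", line 19, in blob
    i=1+np.argmax(s[1:,4]);v,u=np.nonzero(l==i)
        ~~~~~~~~~^^^^^^^^^
    return _wrapfunc(a, 'argmax', axis=axis, out=out, **kwds)
    return bound(*args, **kwds)
ValueError: attempt to get argmax of an empty sequence
```

```bash
python3 - <<'E'
from h import *
import pickle
def ld(n):
    im,dp,c=pickle.load(open(n+".pkl","rb"));h=cv2.cvtColor(im,cv2.COLOR_RGB2HSV).astype(int);return im,dp,c,h[...,0],h[...,1],h[...,2]
im,dp,c,H,S,V=ld("w_rack");bx=(272,140,370,218)
m=((H<28)&(S>60)&(V>110)).astype(np.uint8);m=cv2.morphologyEx(m,cv2.MORPH_CLOSE,np.ones((5,5)))
print("amber",blob(c,m,.034,bx))
m2=cv2.morphologyEx((((V<125)|(m>0))).astype(np.uint8),cv2.MORPH_OPEN,np.ones((3,3)))
print("slate",blob(c,m2,.032,bx))
im,dp,c,H,S,V=ld("w_bar");bx=(280,55,340,250)
rm=(H>24)&(H<35)&(S>150)
print("rib",blob(c,rm&(V>180),.045,bx))
print("bar",blob(c,((S<75)&(V>80))|rm,.01,bx))
im,dp,c,H,S,V=ld("w_board");bx=(165,80,455,270)
print("fence",blob(c,(H>95)&(H<125)&(S>120),.022,bx))
print("board",blob(c,((S<50)&(V>100)),.012,bx))
for n in("w_rack","w_bar","w_board"):
    im,dp,c,*_=ld(n);T=c["world_from_camera"]
    for u,v in{"w_rack":[(320,179),(265,210)],"w_bar":[(295,155),(317,160)],"w_board":[(312,180),(300,100),(100,180)]}[n]:
        p=T[:3,:3]@(np.linalg.inv(c["intrinsics"])@[u,v,1]*dp[v,u])+T[:3,3];print(n,u,v,p.round(4),im[v,u])
E
```

```text
amber (array([ 0.48929373, -0.2470251 ]), 38.20236587524414, 52.91496276855469, 85.23108673095703, np.int32(2969))
slate (array([ 0.48970081, -0.24703271]), 45.097476959228516, 59.08427047729492, 85.22225189208984, np.int32(3835))
rib (array([0.51887469, 0.00254387]), 9.09080982208252, 68.83988189697266, 175.90119171142578, np.int32(1075))
bar (array([0.5192533 , 0.01283481]), 30.84379005432129, 149.9105224609375, 175.8570098876953, np.int32(5999))
fence (array([0.58874493, 0.2940199 ]), 11.367796897888184, 198.910888671875, 109.29486274719238, np.int32(3761))
board (array([0.52692596, 0.27225372]), 147.66636657714844, 219.3756866455078, 109.3074893951416, np.int32(36872))
w_rack 320 179 [ 0.4906 -0.2468  0.0349] [215 125  62]
w_rack 265 210 [ 0.4619 -0.1917  0.005 ] [186 185 181]
w_bar 295 155 [0.525  0.0227 0.0097] [173 186 199]
w_bar 317 160 [0.522  0.0025 0.0442] [230 235  24]
w_board 312 180 [0.5262 0.2707 0.0107] [191 201 205]
w_board 300 100 [0.586  0.3007 0.022 ] [ 58 130 211]
w_board 100 180 [ 0.4591  0.4577 -0.0005] [169 135  92]
```

Sizes and heights match: tile 45x59 mm with amber top at 34 mm, bar 31x150 mm, board 219 mm with its top at 12 mm. Picking the tile.

```bash
python3 - <<'E'
from h import *
R=np.radians
gripper_to(.085,40)
t=[.4897,-.2470]
movep(t+[.12],pose(R(-94.77)));move_l(t+[.0195],feed=.08);hold(.2)
gripper_to(.050,40);o=observe();print(o["opening"],o["eef_pos"],o["ft_force"])
move_l(t+[.12],feed=.1);hold(.2);o=observe();print(o["opening"],o["ft_force"],o["time_s"])
im,_=get_image("wrist");cv2.imwrite("pics/g1.png",im[:,:,::-1])
E
```

```text
0.058592877263398256 [ 0.48993604 -0.24718097  0.01993329] [-1.80668808  0.12234591  3.58709889]
0.058862147747734815 [ 0.01816329  0.05501625 -1.34696341] 13.9333
```

View pics/g1.png

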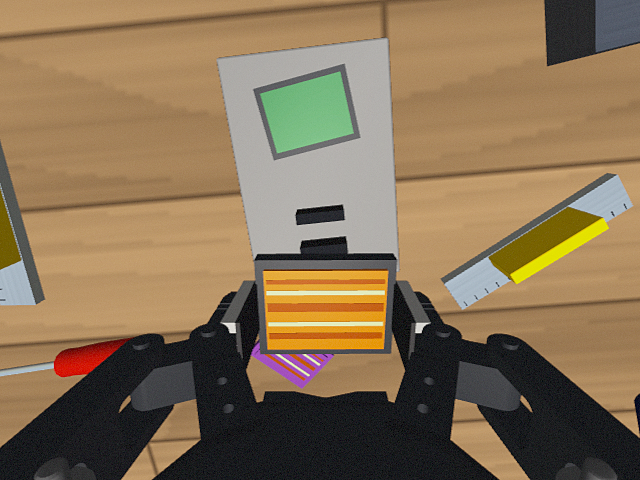

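The tile is held level at (325,305) by its slate short edges, and the pads are clear of the amber. Placing it next.

```bash
cat >> h.py <<'E'
YAW=np.radians(19.38);C=np.array([.5267,.2718])
def bw(x,y=0.):  # board xy -> world xy
    c,s=np.cos(YAW),np.sin(YAW);return C+[c*x-s*y,s*x+c*y]
def wb(p):
    c,s=np.cos(YAW),np.sin(YAW);d=np.asarray(p)[:2]-C;return np.array([c*d[0]+s*d[1],-s*d[0]+c*d[1]])
E
python3 - <<'E'
from h import *
R=np.radians
a=pose(YAW-np.pi/2)
P=lambda x,z,y=0:list(bw(x,y))+[z]
print("fence face in board x",wb([.58880,.2935]))
movep(P(.031,.09),a);move_l(P(.031,.018),feed=.12);hold(.3)
f0=observe()["ft_force"]
print(move_l(P(.031,-.0),feed=.015,max_force=2.5));o=observe();z=o["eef_pos"][2];print("touch",z,o["ft_force"]-f0)
z+=.0012;move_l(P(.031,z),feed=.02);hold(.2)
f0=observe()["ft_force"]
print(move_l(P(.045,z),feed=.012,max_force=5));o=observe();print("push",wb(o["eef_pos"]),o["ft_force"]-f0,o["opening"])
x=wb(o["eef_pos"])[0]
print(move_l(P(x,z-.004),feed=.01,max_force=2.5));o=observe();print("down",o["eef_pos"],wb(o["eef_pos"]),o["ft_force"]-f0,o["time_s"])
c=get_calibration("wrist");im,_=get_image("wrist");cv2.imwrite("pics/p1.png",im[:,:,::-1])
E
```

```text
fence face in board x [ 0.06578208 -0.00013631]
True
touch 0.008088981991321909 [-0.02808206  1.42593927  5.52501222]
True
push [3.67266644e-02 2.82883846e-05] [-0.04563142 -0.09142711 -1.14802903] 0.05890945629639347
True
down [0.56127072 0.28396743 0.008099  ] [3.66494382e-02 6.33738376e-06] [-1.8926376  -0.6605342   4.98108916] 19.05
```

View pics/p1.png

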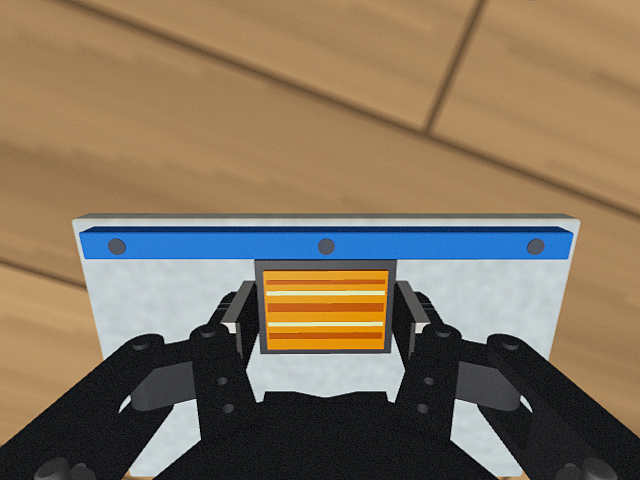

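The tile is at the fence ((255..396, 262)) and looks flush. I'll nudge it once more while it's on the board, release, and check from above.

```bash
python3 - <<'E'
from h import *
P=lambda x,z,y=0:list(bw(x,y))+[z]
o=observe();x0,y0=wb(o["eef_pos"]);z=o["eef_pos"][2];f0=o["ft_force"]
print(move_l(P(x0+.006,z),feed=.01,max_force=6));o=observe();print(wb(o["eef_pos"]),o["ft_force"]-f0)
gripper_to(.078);o=observe();print(o["opening"],o["ft_force"]);x,y=wb(o["eef_pos"])
move_l(P(x,.10),feed=.12);
move_l(P(.00,.10),feed=.15);hold(.2)
import pickle
c=get_calibration("wrist");im,dp=get_image("wrist");pickle.dump((im,dp,c),open("w_p2.pkl","wb"))
h=cv2.cvtColor(im,cv2.COLOR_RGB2HSV).astype(int);H,S,V=h[...,0],h[...,1],h[...,2]
r=blob(c,(H>95)&(H<125)&(S>120),.022);print("fence",r,wb(r[0]))
q=proj(c,[list(bw(.037,0))+[.022]])[0].astype(int);print(q)
m=cv2.morphologyEx(((H<28)&(S>60)&(V>110)).astype(np.uint8),cv2.MORPH_CLOSE,np.ones((5,5)))
bx=(q[0]-70,q[1]-60,q[0]+70,q[1]+60)
r=blob(c,m,.022,bx);print("amber",r,wb(r[0]))
k=im[q[1]-60:q[1]+60,q[0]-80:q[0]+80,::-1];cv2.imwrite("pics/p2.png",cv2.resize(k,(800,600),interpolation=cv2.INTER_NEAREST))
print(observe()["time_s"])
E
```

```text
True
[3.74086162e-02 5.28518271e-05] [0.69286918 0.08115106 1.07851112]
0.07773613800443005 [0.39574653 0.54515037 0.22419979]
fence (array([0.5888844 , 0.29405252]), 11.109457969665527, 198.7653350830078, 109.37302207946777, np.int32(5665)) [0.06604504 0.0003569 ]
[325 189]
amber (array([0.56112903, 0.28463434]), 37.41310501098633, 52.8526725769043, 109.37685203552246, np.int32(4547)) [0.03673707 0.00068248]
21.3667
```

View pics/p2.png

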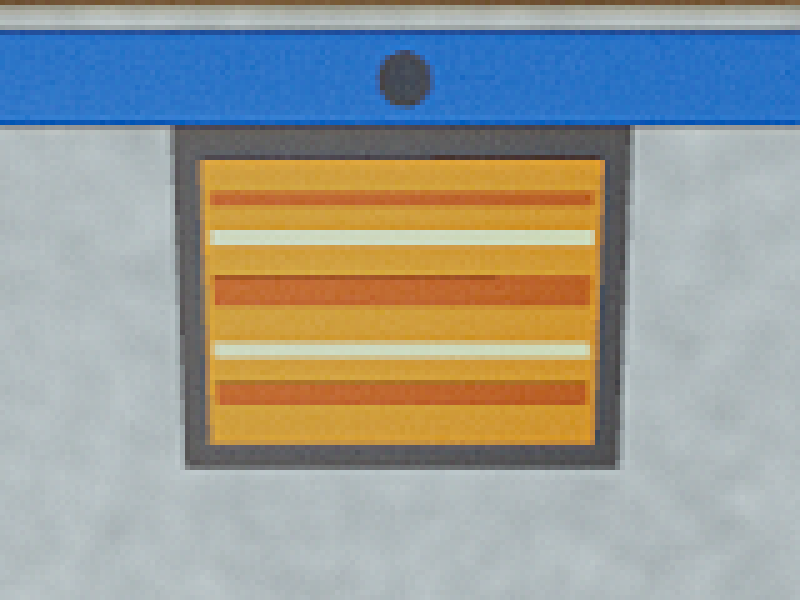

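The tile is flush: its yaw matches the fence within 0.01°, with no visible gap. Next is the straightedge.

```bash
python3 - <<'E'
from h import *
R=np.radians
P=lambda x,z,y=0:list(bw(x,y))+[z]
move_l(P(0,.16),feed=.2)
t=[.5187,.0026];g=pose(R(85.88))
gripper_to(.04,80)
movep(t+[.13],g);move_l(t+[.016],feed=.08);hold(.2);f0=observe()["ft_force"]
gripper_to(.0,80);o=observe();print(o["opening"],o["eef_pos"],o["ft_force"]-f0)
move_l(t+[.12],feed=.1);hold(.2);o=observe();print(o["opening"],o["ft_force"]-f0,o["torque"])
a=pose(YAW)
movep(P(-.018,.12),a);move_l(P(-.018,.037),feed=.12);hold(.3);o=observe();print(o["opening"],o["q"],o["time_s"])
c=get_calibration("wrist");im,_=get_image("wrist");cv2.imwrite("pics/s1.png",im[:,:,::-1])
E
```

```text
0.008268464100356167 [0.51894611 0.00259972 0.01628107] [-0.62013783 -0.07926397  1.92422367]
0.009036137744629146 [-0.58043792 -0.16622479 -2.56947038] [-0.0110872  -0.00746657  0.00216377]
0.008637918266015792 [ 3.43603140e-01  3.19905888e-01  1.79909789e+00 -1.51117306e-05
  1.02130280e+00  5.27640471e-03] 31.1333
```

View pics/s1.png

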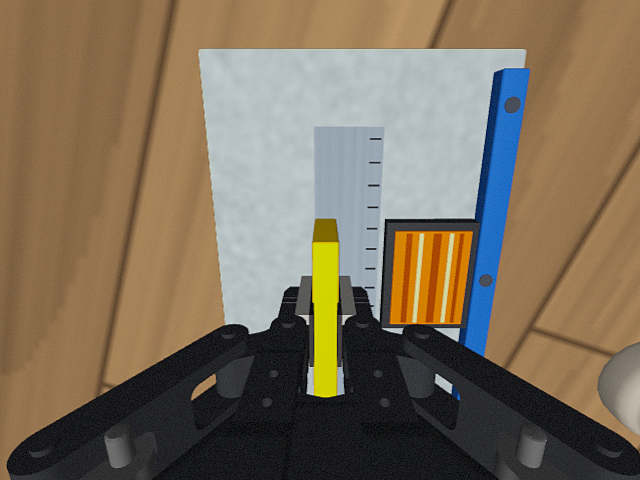

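The bar is held parallel to the tile, with its working edge at column ~383 and the tile starting at ~385. It's still 9 mm above the board with about a 7 mm gap, and the rib is on the far side. I'll lower it, push it flush and release.

```bash
python3 - <<'E'
from h import *
import pickle
P=lambda x,z,y=0:list(bw(x,y))+[z]
f0=observe()["ft_force"]
print(move_l(P(-.018,.022),feed=.015,max_force=4));o=observe();z=o["eef_pos"][2];print("touch",z,o["ft_force"]-f0)
z+=.0008;move_l(P(-.018,z),feed=.02);hold(.2);f0=observe()["ft_force"]
print(move_l(P(-.004,z),feed=.01,max_force=5));o=observe();x=wb(o["eef_pos"])[0];print("push",wb(o["eef_pos"]),o["ft_force"]-f0)
print(move_l(P(x,z-.004),feed=.01,max_force=3));z=observe()["eef_pos"][2]
f0=observe()["ft_force"]
print(move_l(P(x+.005,z),feed=.01,max_force=6));o=observe();print("push2",wb(o["eef_pos"]),z,o["ft_force"]-f0)
gripper_to(.022);o=observe();x,y=wb(o["eef_pos"]);print(o["opening"])
move_l(P(x,.11,y),feed=.1);move_l(P(x,.17,y-.09),feed=.2);hold(.2)
c=get_calibration("wrist");im,dp=get_image("wrist");pickle.dump((im,dp,c),open("w_s2.pkl","wb"))
cv2.imwrite("pics/s2.png",im[:,:,::-1])
h=cv2.cvtColor(im,cv2.COLOR_RGB2HSV).astype(int);H,S,V=h[...,0],h[...,1],h[...,2]
for n,m,zz in(("fence",(H>95)&(H<112)&(S>150),.022),("rib",(H>24)&(H<35)&(S>200)&(V>180),.057),("amber",cv2.morphologyEx(((H<23)&(S>140)&(V>150)).astype(np.uint8),cv2.MORPH_CLOSE,np.ones((5,5))),.022)):
    r=blob(c,m,zz);print(n,r,wb(r[0]))
print(proj(c,[list(bw(.014,0))+[.02]]),observe()["time_s"])
E
```

```text
True
touch 0.02828224974368498 [-0.56955349  0.35414193  7.40570832]
True
push [-1.21030128e-02 -6.68509556e-06] [-1.19391578 -0.43623089  4.40934033]
True
True
push2 [-1.19652059e-02 -3.34975298e-05] 0.02837889416284318 [ 0.01031928 -0.01783186  1.00142932]
0.021968416342886286
fence (array([0.59123254, 0.28359869]), 13.104636192321777, 177.94210815429688, 109.32192611694336, np.int32(3413)) [ 0.06479122 -0.01028379]
rib (array([0.51564954, 0.26898578]), 8.442782402038574, 69.06956481933594, 109.40023040771484, np.int32(1273)) [-0.01135818  0.00101213]
amber (array([0.75215161, 0.26127576]), 57.48398971557617, 57.721595764160156, 120.13969230651855, np.int32(3357)) [ 0.20918492 -0.08473995]
[[360.69000715 111.98392903]] 35.7917
```

View pics/s2.png

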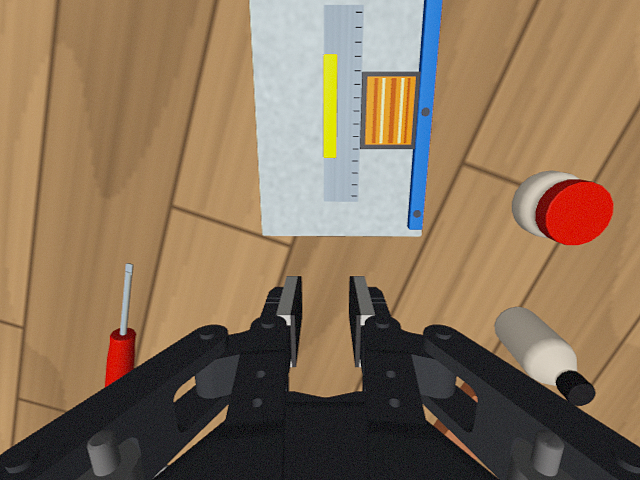

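It looks flush at (361,110). The push stopped about 1 mm short of nominal, so I'll take a closer look straight down the seam.

```bash
python3 - <<'E'
from h import *
P=lambda x,z,y=0:list(bw(x,y))+[z]
move_l(P(.014,.10,-.085),feed=.15);hold(.3)
c=get_calibration("wrist");im,dp=get_image("wrist")
q=proj(c,[list(bw(.014,0))+[.02]])[0].astype(int);print(q,observe()["time_s"])
x0,y0=max(q[0]-64,0),max(q[1]-48,0);k=im[y0:y0+96,x0:x0+128,::-1]
cv2.imwrite("pics/s3.png",cv2.resize(k,(800,600),interpolation=cv2.INTER_NEAREST))
E
```

```text
[324 112] 36.7917
```

View pics/s3.png

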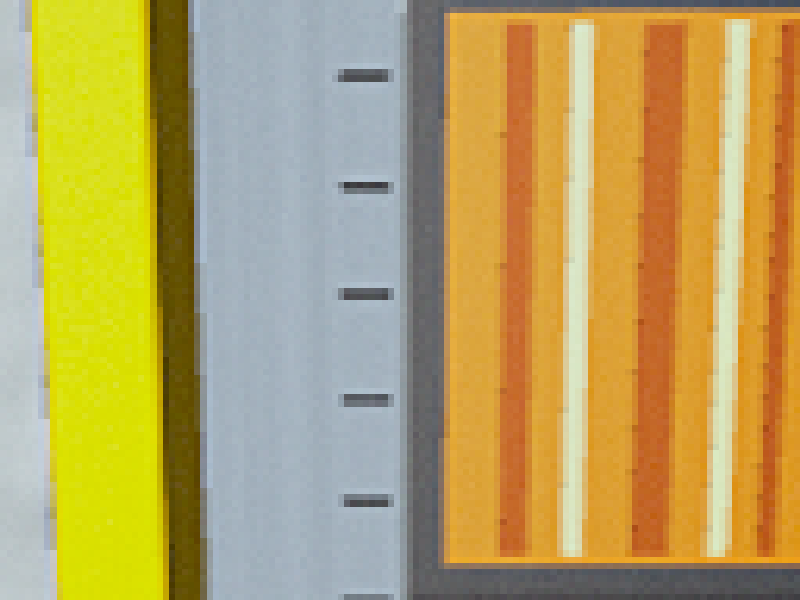

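```bash
python3 - <<'E'
from h import *
move_l(list(bw(.014,-.085))+[.2],feed=.2);hold(.3);o=observe();print(o["time_s"],o["ft_force"],o["joint_velocities"].round(3));job_done()
E
```

```text
37.7417 [ 1.16758645 -0.26015257  0.09696934] [-0.001 -0.008 -0.01  -0.    -0.    -0.001]
the job is handed in; nothing more can be done
```

The job is done and handed in at about 38 s of the 67 s allowed.

- **Tile:** I picked the amber tile by its slate short edges, lowered it onto the board until it touched, pressed it against the fence and released it. In the last close-up of that side its angle matched the fence within about 0.01°, with no visible gap. Nothing was seen touching the amber face.
- **Straightedge:** I took the one nearest the base, laid it on the board and pushed its working edge against the tile's other long edge. The rib is on the far side, and the bar extends past the tile at both ends. The close-up straight down the seam showed steel directly against slate.

**Disagreements:** The bar's final push stopped about 1 mm short of the nominal position, with the rib measured about 0.4 mm short. That is within the 2 mm calibration, and the close-up showed no gap. The colour check meant to locate the amber face in the last wide view picked up the wrong area, so I judged that from the picture. I did not take another close-up of the fence side after pushing the bar.

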